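# Lock the cooling coupler onto the laser manifold

### The job

Put the loose groove coupler squarely over the adapter stub on the cooling manifold, feeling for the stub rather than forcing it down onto the rim, until it rests on the sprung valve disc with its arms still raised. Then swing both cam arms down together, all the way, so that the coupler is drawn fully home and locked, and let go. Press gently throughout and leave the other things on the bench alone.

Things in the scene. Friction and masses are not known exactly. Their poses are not given: they have to be found in the camera images.
- coupler_center (a point): Loose groove coupler: upright aluminium cup standing mouth down on the bench, 52 mm outside, 44 mm high (low hub on top to 48), about 0.36 kg. Point on its axis, 22 mm above the rim. z up; the two cam arms stick out along +y and -y, so grip it across x. Bore 38 mm, 1 mm mouth chamfer, ceiling 38 mm above the rim.
- cam_left (a joint): Steel cam arm on the coupler's +y side. 0 rad: raised, pointing outward and 35 deg up; 1.69: its stop, fully down, 62 deg below level. Pin 24 mm from the coupler axis, 23 mm above the rim. Stiff hinge (0.1 N m), stays where left. Its nose enters the stub's groove only if the coupler rests on the sprung disc or lower; otherwise it jams.
- cam_right (a joint): The same cam arm, mirrored, on the coupler's -y side. Either arm is 14 mm wide (18 mm in its last 12 mm) and 6 to 7 mm thick. With both down, the noses draw the coupler home against the disc's spring. Some 8 to 12 N in all, pressed down 40 mm from the axis on each side, swings both; at the stops they are rigid.
- cam_left_tip (a point): Outer end of the left cam arm, 50 mm from its pin.
- cam_right_tip (a point): Outer end of the right cam arm, 50 mm from its pin.
- port (a point): Fixed point on the manifold's middle axis at the height of the stub's flat head, 115 mm above the bench; z up, x and y along the block. The stub does NOT stand on this axis but 4 to 8 mm off it, on an eccentric slip plate, in a direction that is not measured: see or feel for it. It shifts when pushed sideways with about 3 to 6 N (at most 10 mm from the axis) and stays where left.
- block_top (a point): Middle of the top of the cooling manifold, a fixed aluminium block 110 x 100 mm, 40 mm high. On it a slip plate (66 mm across) and flange (56 mm, top 8 mm above the block) carry the upright stub: 36 mm in diameter, 67 mm high above the flange; its head is the top 10 mm (1 mm edge chamfer), below it a groove 20 mm in diameter, 16 mm high.
- disc_top (a point): Fixed point 5 mm above port: height of the brass sprung disc, 24 mm across, in the stub's head, which it tops by 5 mm; about 5 N starts it, 12 N pushes it flush. Coupler resting on it: coupler_center about 11 mm below port. Locked: about 14.5 mm below port, rim 30.5 mm above the flange. Rim on the head's rim, not entered: 22 mm above port.
- mirror_mount: Bystander: black mirror mount on a short post, 101 mm tall, on a 50 x 30 mm foot; origin under its foot.
- pillar: Bystander: steel pillar post, 25 mm in diameter, 74 mm tall; origin under its foot.
- driver: Bystander: screwdriver lying on the bench, 160 mm long, along its own x.
Not all that is in view belongs to the job. Leave any brown or purple look-alike of the part that bears coupler_center alone.

How it is judged:
On the way, in this order (a step that is already met when the one before it is completed fails the run):
1. The coupler is over the stub, upright, resting on the sprung disc or lower, with both arms still raised (z of coupler_center in the frame of port below -0.0085 m and horizontal distance between coupler_center and port below 0.014 m and angle between coupler_center's own z axis and vertical below 0.12 rad and value of joint each of cam_left, cam_right below 0.7 rad), for 0.2 s.
2. Both arms are swung fully down (value of joint each of cam_left, cam_right above 1.58 rad), for 0.2 s.
At the end, for the whole second after the job is handed in: The coupler stands on the stub, upright within 0.06 rad and at rest, drawn home (coupler_center 12.8 to 20 mm below port, within 14 mm of its axis), both cam arms within 0.11 rad of their stops, and nothing touched by the robot (all of step 2 and z of coupler_center in the frame of port between -0.02 and -0.0128 m and horizontal distance between coupler_center and port below 0.014 m and angle between coupler_center's own z axis and vertical below 0.06 rad and velocity of joint each of cam_left, cam_right below 0.05 rad/s).
It fails at once if the coupler is pressed on the stub or the manifold with more than 60 N (contact force between coupler and manifold above 60 N).
It fails at once if one arm is swung well ahead of the other ((value of joint cam_left above 1.1 rad and value of joint cam_right below 0.5 rad) or (value of joint cam_right above 1.1 rad and value of joint cam_left below 0.5 rad) or (value of joint cam_left above 1.55 rad and value of joint cam_right below 0.95 rad) or (value of joint cam_right above 1.55 rad and value of joint cam_left below 0.95 rad)).
It fails at once if a bystander is moved (distance of any of mirror_mount, pillar, driver from where it was at the start of the episode above 0.02 m).
It also fails if it takes over 72 s, if anything falls off the work surface, if the arm or the gripper's body presses on something with over 40 N, if the wrist force passes 120 N, or if a joint passes its speed limit or range.

### The arm

A 6-joint arm with a two-finger parallel gripper is mounted at the origin on the work surface. World frame = base frame: x ahead of the robot, y to its left, z up, the work surface at z = 0. Lengths are in m, angles in rad, forces in N, time in s.
With the tool pointing down it reaches from about 0.275 to 0.85 m from the base axis. Payload 19 kg.
Tool frame: the origin (TCP) lies at the very end of the fingers, on their centre line; the grasp point (between the pads) lies 19 mm behind it; z points along the fingers, y is the direction in which the jaws open and shut (so a half turn about z gives the same grasp; the last joint's range is limited). The gripper opens to 85 mm and grips with 20 to 120 N. Pads are 22 mm wide; open, the fingers measure 114 mm over their backs; the gripper's body (76 mm by 85 mm) begins 54 mm behind the grasp point. The pads swing forward as they close: fully open they stand 13 mm farther back than shut.
Start: joints at [1.141, 0.15, 1.437, -0, 1.554, -0.134], TCP at [0.168, 0.55, 0.231] pointing down, gripper open.
Joint ranges: [-2.8, 2.8], [-0.68, 2.1], [0.12, 2.68], [-1.39, 4.53], [0.16, 2.79], [-2.81, 2.81]. Speed limits (rad/s): [1.89, 1.89, 2.22, 3.01, 3.01, 3.01].

### API

Orientations are given as a unit quaternion [x, y, z, w].
In Python, from cell import arm gives the robot as it stands. The module is installed in compiled form; this text tells all that it offers. Calls block until the motion is done:
- arm.reach(position, orientation): joint-space move of the TCP to a pose.
- arm.move_l(position, speed=0.15, ori=None, force_limit=None): straight line of the TCP; ori=None keeps the orientation; speed is the mean speed in m/s. With force_limit (N) it stops when the force on the tool has changed by that much, and returns True; else False.
- arm.movej(angles): joint-space move.
- arm.gripper_to(opening, newtons=None): finger opening in m; newtons is the grip in N (None keeps the last); returns when the fingers have stopped.
- arm.dwell(seconds).
- arm.inverse_kinematics(position, orientation): joint angles nearest the present ones, or None.
- arm.observe(): the state.
- arm.read_camera(name): name is "side" or "top" or "wrist"; returns the picture (384x512x3 uint8, red, green, blue); there is no depth.
- arm.calibration(name): a dict with "fx", "fy", "cx", "cy" (pixels), "eye" and "attitude" of the camera in the world. Camera axes: x right, y down, z forward; pixel columns grow to the right and rows downward; lengths in m; the calibration is good to about 2 mm. The wrist camera is an equidistant fisheye: a pixel r from the principal point sees the ray r / f radians off the axis. A picture is of the moment at which its call begins: read the wrist's pose just before it. calibration takes no time and is no camera call; for the wrist camera it gives the pose at the moment of the call.
A pose or a line that the arm cannot do raises arm.IKError and nothing moves.
- arm.finish_job(): hands the job in, once; it reports no verdict.
The state is a dict: "time": time; "q": joint angles; "qd": joint speeds; "tau": joint torques, N m; "position": TCP position; "orientation": TCP orientation; "contact_force": force on the tool from outside, world axes, zero at the start; "wrist_torque": the same for the moment, N m; "opening": finger opening in m.
Only numpy, scipy, OpenCV 4.12 (cv2) and the standard library are available. Lean on these libraries where they do the work, as an engineer would, in place of code of your own. Each camera call takes 0.05 s, during which the arm holds its last target.

## Working session

There is one attempt and no reset: what is moved stays moved. The work goes in short steps, each a Python script; the robot and the scene stay as the last script left them, time stands still between calls to the robot, and variables do not carry over. Pictures are saved under pics/ and viewed, and the job is handed in when it is done.

```bash
mkdir -p pics; ls
python3 - <<'E'
from cell import arm
import cv2
s=arm.observe(); print(s)
for n in("side","top","wrist"):
    print(n,arm.calibration(n))
    im=arm.read_camera(n); cv2.imwrite(f"pics/{n}0.png",im[:,:,::-1])
E
```

```text
pics
{'time': 0.0, 'q': array([ 1.14100682e+00,  1.50987910e-01,  1.43802703e+00,  3.46856745e-05,
        1.55381858e+00, -1.33978757e-01]), 'qd': array([8.46205847e-04, 8.61804770e-04, 2.52006143e-03, 7.09958738e-05,
       8.40459696e-04, 1.22055358e-03]), 'tau': array([ 1.76966969e-04, -7.13052177e+01, -5.70847249e+01, -2.70498858e-04,
        9.22297302e-03, -3.36598555e-05]), 'position': array([0.16751245, 0.54979662, 0.23067637]), 'orientation': array([ 1.47366977e-01,  9.89081690e-01, -5.91125592e-04, -1.89239864e-04]), 'contact_force': array([ 0.06311744, -0.02026919, -0.16439816]), 'wrist_torque': array([ 0.04440608,  0.01891078, -0.02068562]), 'opening': 0.08534112111612249}
side {'fx': 481.4430647697941, 'fy': 481.4430647697941, 'cx': 253.20702783306393, 'cy': 193.19735564646322, 'eye': array([ 0.43570737, -0.96622885,  0.66999732]), 'attitude': array([ 0.87310016, -0.04638546,  0.023574  , -0.4847564 ])}
top {'fx': 348.52621081316846, 'fy': 348.52621081316846, 'cx': 253.09820941920347, 'cy': 188.03906522095846, 'eye': array([ 0.47305492, -0.02946168,  0.91105214]), 'attitude': array([ 0.71456697, -0.69759227,  0.04003619, -0.03400243])}
wrist {'fx': 297.3186396354542, 'fy': 297.3186396354542, 'cx': 257.29343664581853, 'cy': 192.08046865223616, 'eye': array([0.09111476, 0.57291886, 0.3731206 ]), 'attitude': array([0.79340319, 0.58759731, 0.09373136, 0.12827788])}
```

View pics/side0.png

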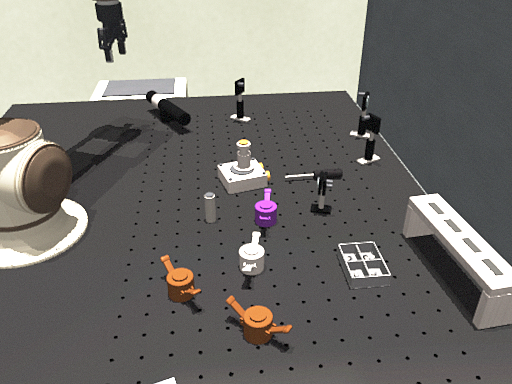

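View pics/top0.png

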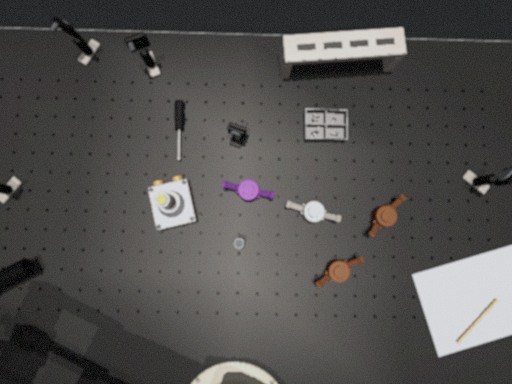

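View pics/wrist0.png

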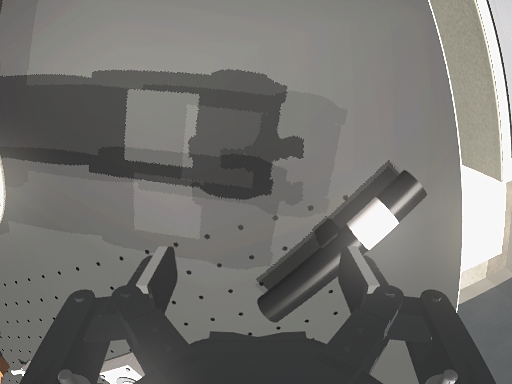

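Candidates in the top view are silver (314,211), purple (248,190), brown (386,215) and brown (339,271). By the description I choose the silver one and will check it in a close crop. The manifold is at (172,204).

```bash
cat > h.py <<'E'
import numpy as np, cv2
from scipy.spatial.transform import Rotation as R
def ray(c,u,v,fish=False):
    x=(u-c["cx"])/c["fx"]; y=(v-c["cy"])/c["fy"]
    if fish:
        r=np.hypot(x,y); d=np.array([0,0,1.]) if r<1e-9 else np.array([np.sin(r)*x/r,np.sin(r)*y/r,np.cos(r)])
    else: d=np.array([x,y,1.])
    return R.from_quat(c["attitude"]).apply(d)
def onz(c,u,v,z,fish=False):
    d=ray(c,u,v,fish); e=np.array(c["eye"]); return e+d*(z-e[2])/d[2]
def proj(c,p,fish=False):
    q=R.from_quat(c["attitude"]).inv().apply(np.array(p)-c["eye"])
    if fish:
        t=np.arctan2(np.hypot(q[0],q[1]),q[2]); n=np.hypot(q[0],q[1])+1e-12
        return np.array([c["cx"]+c["fx"]*t*q[0]/n,c["cy"]+c["fy"]*t*q[1]/n])
    return np.array([c["cx"]+c["fx"]*q[0]/q[2],c["cy"]+c["fy"]*q[1]/q[2]])
def crop(im,u0,v0,w,h,s,fn):
    p=cv2.resize(im[v0:v0+h,u0:u0+w,::-1],None,fx=s,fy=s,interpolation=cv2.INTER_CUBIC)
    cv2.imwrite(fn,p)
E
python3 - <<'E'
from h import *
a=cv2.imread("pics/top0.png")[:,:,::-1]
b=cv2.imread("pics/side0.png")[:,:,::-1]
crop(a,270,170,90,75,8,"pics/t_c.png"); crop(a,130,165,90,75,8,"pics/t_m.png")
crop(b,195,125,100,75,8,"pics/s_m.png"); crop(b,210,220,90,60,8,"pics/s_c.png")
E
```

```text
(no output)
```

View pics/t_c.png

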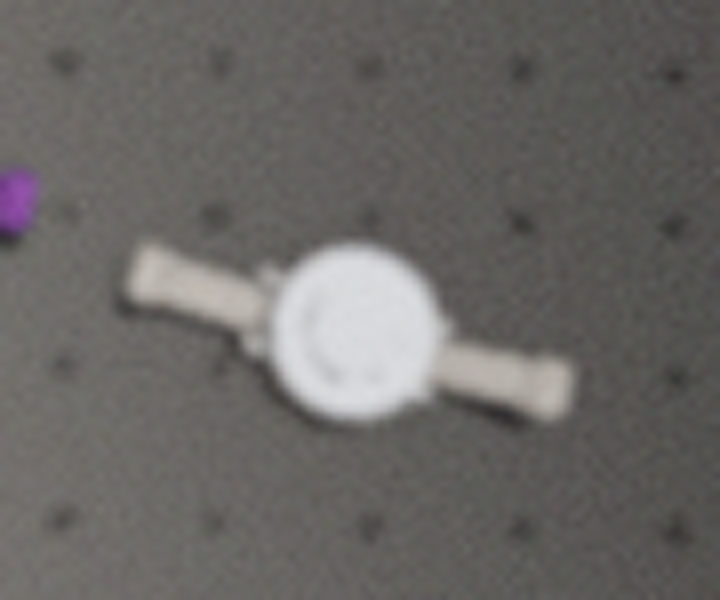

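View pics/t_m.png

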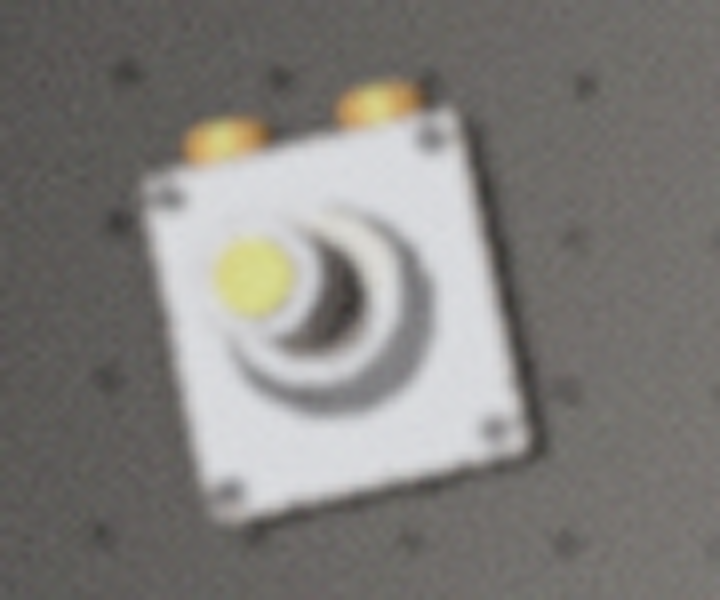

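View pics/s_m.png

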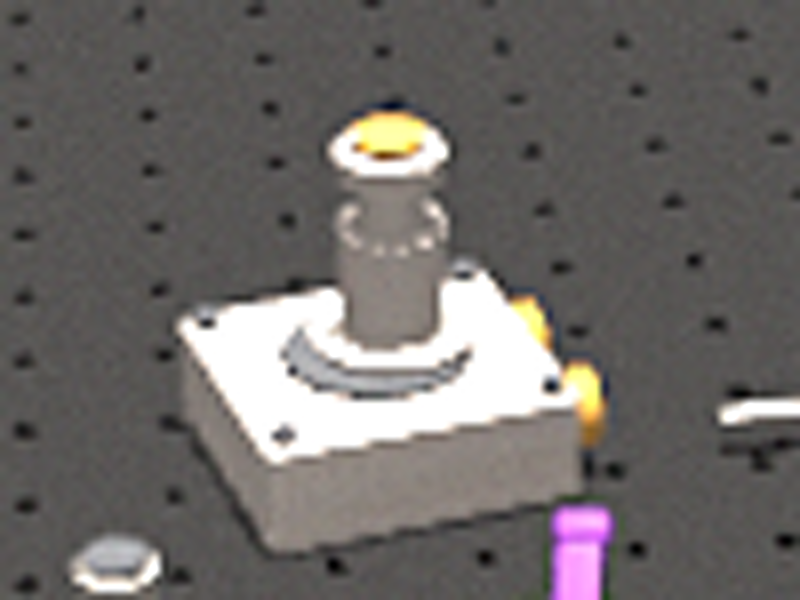

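View pics/s_c.png

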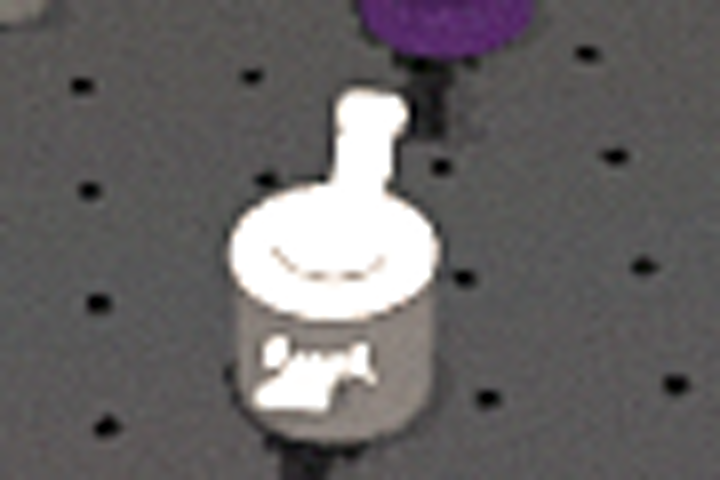

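The crop confirms the silver coupler, with a raised arm on each side. In the top view its cup centre is about (314.6,211.2) and the arm tips (286.6,203.6) and (341.5,218.7). The stub's disc is at about (161.5,199.6), and the block corners are also visible.

Run:
```python
from h import *
from cell import arm
t=arm.calibration("top"); s=arm.calibration("side")
f=lambda u,v,o:((u+.5)/8-.5+o[0],(v+.5)/8-.5+o[1])
np.set_printoptions(precision=4,suppress=True)
T=(270,170);M=(130,165)
print("cup top",onz(t,*f(357,331,T),.044)); 
l=onz(t,*f(133,270,T),.052);r=onz(t,*f(572,390,T),.052);print("tips",l,r,(l+r)/2,np.degrees(np.arctan2(*(l-r)[[1,0]])))
print("side cup",onz(s,*f(335,252,(210,220)),.044))
print("disc top",onz(t,*f(253,278,M),.12),"head",onz(t,*f(262,282,M),.115))
print("side disc",onz(s,*f(388,132,(195,125)),.12),"head",onz(s,*f(388,147,(195,125)),.115))
c=np.array([onz(t,*f(u,v,M),.04) for u,v in((143,182),(455,105),(537,450),(215,522))]);print(c,c.mean(0))
for i in range(4):
    d=c[(i+1)%4]-c[i];print(np.linalg.norm(d),np.degrees(np.arctan2(d[1],d[0])))
sc=np.array([onz(s,*f(u,v,(195,125)),.04) for u,v in((180,325),(470,262),(580,403),(275,462))]);print(sc,sc.mean(0))
# pillar, mirror mount, purple
print("pillar",onz(t,238.5,243.5,.074),"mm",onz(t,238,133,.05),"purple",onz(t,248,189.5,.044))
```

```text
cup top [ 0.5107 -0.1891  0.044 ]
tips [ 0.5276 -0.1183  0.052 ] [ 0.4939 -0.254   0.052 ] [ 0.5107 -0.1862  0.052 ] 76.05312431726227
side cup [ 0.5106 -0.1908  0.044 ]
disc top [0.5255 0.1726 0.12  ] head [0.5247 0.1713 0.115 ]
side disc [0.5257 0.171  0.12  ] head [0.5255 0.1701 0.115 ]
[[0.5601 0.229  0.04  ]
 [0.5868 0.1325 0.04  ]
 [0.4794 0.1024 0.04  ]
 [0.4549 0.2009 0.04  ]] [0.5203 0.1662 0.04  ]
0.10011073188635897 -74.51037680058897
0.11150298062754808 -164.33354161445425
0.10155463526755613 103.96964716045525
0.1088138670630269 14.929349406786601
[[0.4552 0.1941 0.04  ]
 [0.5584 0.229  0.04  ]
 [0.584  0.1259 0.04  ]
 [0.4818 0.0988 0.04  ]] [0.5199 0.162  0.04  ]
pillar [ 0.4279 -0.004   0.074 ] mm [0.7024 0.0057 0.05  ] purple [ 0.5603 -0.0231  0.044 ]
```

```bash
cat >> h.py <<'E'
def quat(phi):  # tool down, jaw axis (tool y) at phi deg
    p=np.radians(phi); y=np.array([np.cos(p),np.sin(p),0]); z=np.array([0,0,-1.]); x=np.cross(y,z)
    return R.from_matrix(np.column_stack([x,y,z])).as_quat()
E
python3 - <<'E'
from h import *
from cell import arm
arm.reach([.525,.171,.27],quat(15)); 
c=arm.calibration("wrist"); im=arm.read_camera("wrist"); cv2.imwrite("pics/w1.png",im[:,:,::-1])
s=arm.observe();print(s["time"],s["position"],c)
print(proj(c,[.525,.171,.115],True),proj(c,[.525,.171,.12],True))
E
```

```text
2.0917 [0.5247093  0.17182687 0.26995727] {'fx': 297.3186396354542, 'fy': 297.3186396354542, 'cx': 257.29343664581853, 'cy': 192.08046865223616, 'eye': array([0.5044285 , 0.24908638, 0.41232656]), 'attitude': array([0.97871256, 0.12940994, 0.02050987, 0.1579688 ])}
[257.09918853 175.79848716] [257.09249106 177.08321244]
```

View pics/w1.png

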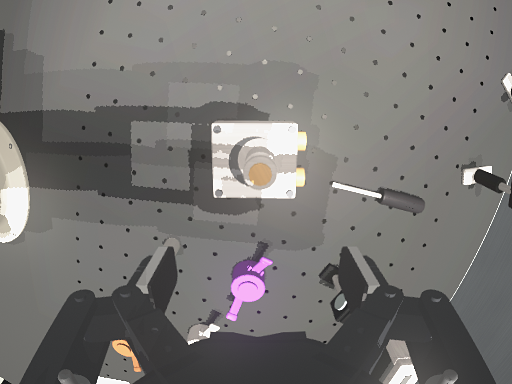

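Run:
```python
from h import *
crop(cv2.imread("pics/w1.png")[:,:,::-1],205,110,100,95,6,"pics/w1c.png")
```

```text
(no output)
```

View pics/w1c.png

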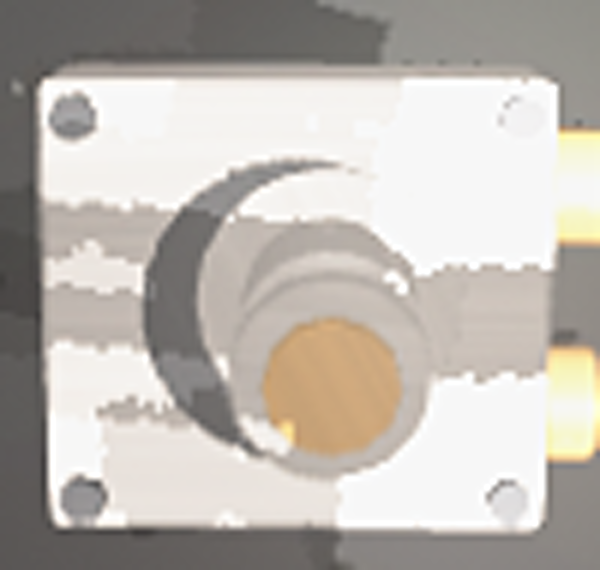

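The wrist view shows the disc centre at (259.8,174.1) and the head centre near (260,172.3). I'll convert these and go on to the coupler.

Run:
```python
from h import *
from cell import arm
c=arm.calibration("wrist")
print(onz(c,259.75,174.1,.12,True),onz(c,260.1,172.2,.115,True))
f=lambda u,v:((u+.5)/6-.5+205,(v+.5)/6-.5+110)
k=np.array([onz(c,*f(u,v),.04,True) for u,v in((38,78),(560,78),(548,530),(50,528))]);print(k,k.mean(0))
arm.reach([.511,-.19,.2],quat(-14))
c=arm.calibration("wrist"); im=arm.read_camera("wrist"); cv2.imwrite("pics/w2.png",im[:,:,::-1])
s=arm.observe();print(s["time"],s["position"],c, s["contact_force"])
print(proj(c,[.511,-.19,.048],True))
```

```text
[0.52677827 0.17478931 0.12      ] [0.52697757 0.17557126 0.115     ]
[[0.45610156 0.20353501 0.04      ]
 [0.56150667 0.23173976 0.04      ]
 [0.58814301 0.13541842 0.04      ]
 [0.48090124 0.10699809 0.04      ]] [0.52166312 0.16942282 0.04      ]
3.5167 [ 0.51145625 -0.18900169  0.2003036 ] {'fx': 297.3186396354542, 'fy': 297.3186396354542, 'cx': 257.29343664581853, 'cy': 192.08046865223616, 'eye': array([ 0.53143247, -0.11138891,  0.34266431]), 'attitude': array([ 0.9799112 , -0.11981748, -0.01924762,  0.15826349])} [0.53939038 0.24279046 0.15159081]
[256.36681944 176.83576806]
```

View pics/w2.png

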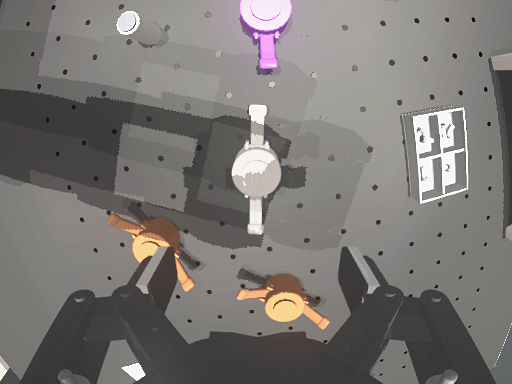

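Run:
```python
from h import *
crop(cv2.imread("pics/w2.png")[:,:,::-1],205,95,100,145,4,"pics/w2c.png")
```

```text
(no output)
```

View pics/w2c.png

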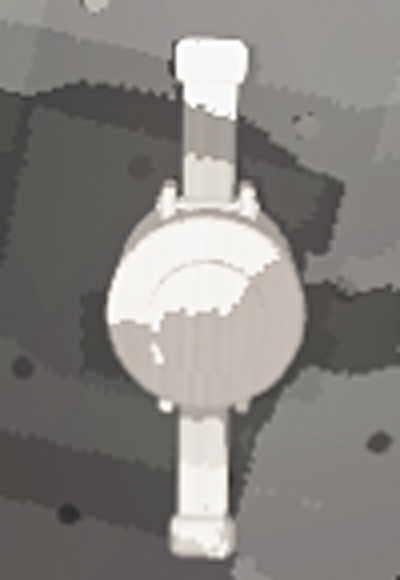

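Run:
```python
from h import *
from cell import arm
c=arm.calibration("wrist")
f=lambda u,v:((u+.5)/4-.5+205,(v+.5)/4-.5+95)
print(onz(c,*f(206,314),.044,True))
l=onz(c,*f(211,48),.052,True);r=onz(c,*f(203,545),.052,True);print(l,r,np.degrees(np.arctan2(*(l-r)[[1,0]])),(l+r)/2)
```

```text
[ 0.51150237 -0.18701105  0.044     ]
[ 0.52930452 -0.12055328  0.052     ] [ 0.49566122 -0.24731314  0.052     ] 75.13584147456002 [ 0.51248287 -0.18393321  0.052     ]
```

Run:
```python
from h import *
from cell import arm
np.set_printoptions(precision=4,suppress=True)
arm.move_l([.511,-.189,.06],.15,ori=quat(-14.5))
print(arm.move_l([.511,-.189,.006],.06,force_limit=8))
arm.gripper_to(.045,40)
s=arm.observe();print(s["time"],s["position"],s["opening"],s["contact_force"])
arm.move_l([.511,-.189,.2],.15)
s=arm.observe();print(s["time"],s["position"],s["opening"],s["contact_force"])
for n in("side","top","wrist"):
    im=arm.read_camera(n); cv2.imwrite(f"pics/{n}3.png",im[:,:,::-1])
```

```text
False
6.0667 [ 0.5111 -0.1891  0.0064] 0.05125649366430133 [-2.2393  1.0989  5.4211]
7.5083 [ 0.5107 -0.1888  0.1991] 0.05164856227232627 [-0.2673  0.9135 -3.2792]
```

View pics/side3.png

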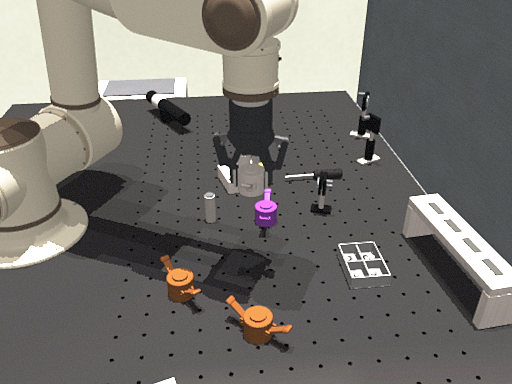

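View pics/wrist3.png

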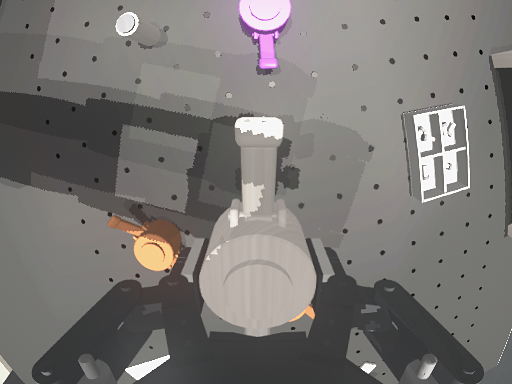

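The grasp held: opening is 51.6 mm, 3.3 N is carried and the cup is upright. Next I move over the stub and feel downward.

Run:
```python
from h import *
from cell import arm
np.set_printoptions(precision=4,suppress=True)
arm.reach([.5258,.1725,.2],quat(15))
arm.move_l([.5258,.1725,.142],.12); arm.dwell(.2)
for n in("side","top"):
    im=arm.read_camera(n); cv2.imwrite(f"pics/{n}4.png",im[:,:,::-1])
    if n=="side": crop(im,185,85,120,110,6,"pics/s4c.png")
s=arm.observe();print(s["time"],s["position"],s["contact_force"],s["q"])
hit=arm.move_l([.5258,.1725,.112],.02,force_limit=5)
s=arm.observe();print(hit,s["time"],s["position"],s["contact_force"],s["wrist_torque"])
```

```text
9.95 [0.526  0.1726 0.1425] [-0.7803  0.8776 -2.7124] [ 0.1778  0.1518  1.6176  0.      1.3713 -0.0841]
False 11.6 [0.5259 0.1725 0.1121] [ 3.0772  0.7492 -2.145 ] [ 0.1276 -0.4904 -0.0381]
```

View pics/s4c.png

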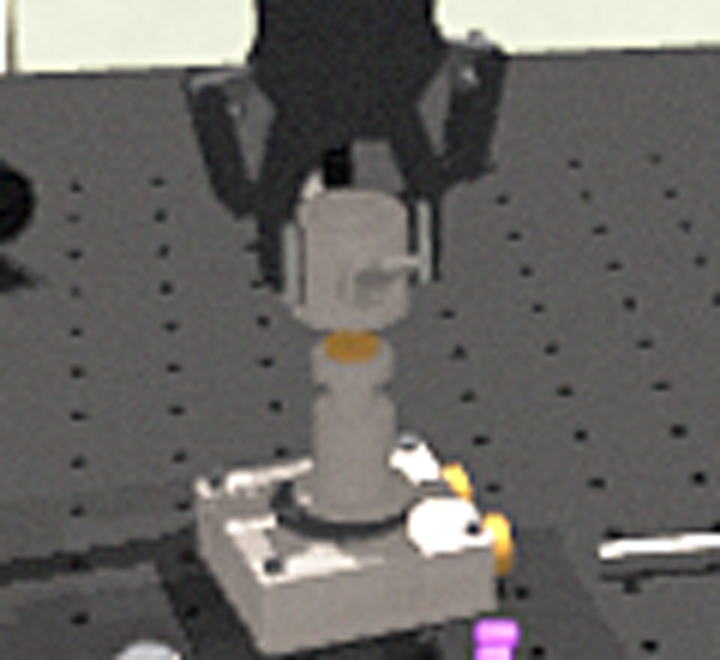

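The rim passed the head level with only about 4 N sideways, so it has entered. I'll ease toward +x and lower onto the disc.

Run:
```python
from h import *
from cell import arm
np.set_printoptions(precision=4,suppress=True)
x=.5265
arm.move_l([x,.1725,.111],.02)
s=arm.observe();print(s["position"],s["contact_force"])
hit=False
for z in(.105,.099,.094,.0915):
    if arm.move_l([x,.1725,z],.025,force_limit=6): hit=True
    s=arm.observe();print(z,hit,s["time"],s["position"],s["contact_force"])
    if hit:break
else:
    hit=arm.move_l([x,.1725,.086],.012,force_limit=4)
    s=arm.observe();print(hit,s["time"],s["position"],s["contact_force"])
im=arm.read_camera("side"); crop(im,185,85,120,110,6,"pics/s5c.png")
```

```text
[0.5263 0.1724 0.1108] [ 0.6761 -0.5533 -3.1043]
0.105 False 12.2417 [0.5264 0.1725 0.1048] [-0.0045  1.139  -2.5336]
0.099 False 12.6333 [0.5264 0.1725 0.0988] [-0.5767 -0.1006 -2.9265]
0.094 False 12.9833 [0.5264 0.1725 0.0938] [-0.5921  0.1885 -3.1288]
0.0915 False 13.2333 [0.5264 0.1725 0.0914] [-0.0555  0.5376 -3.3472]
True 13.625 [0.5266 0.1725 0.0871] [ 2.1326 -0.2976  3.3174]
```

View pics/s5c.png

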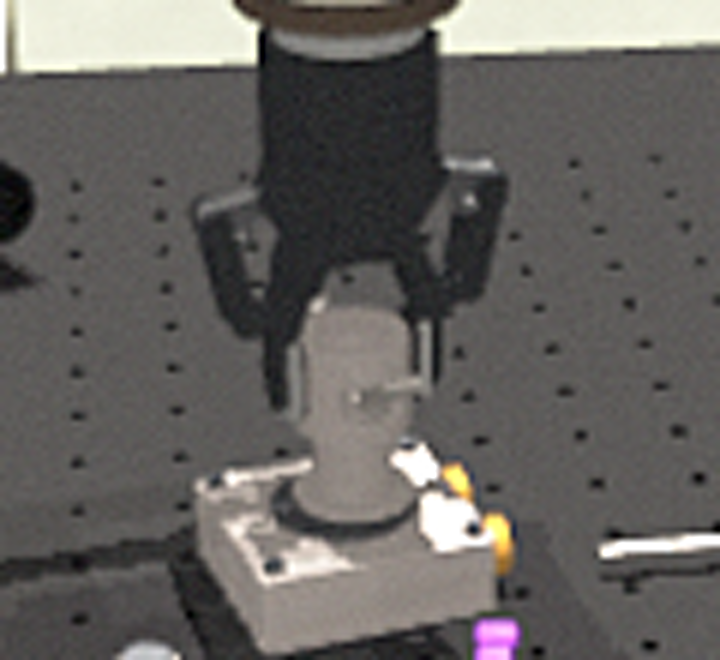

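Run:
```python
from h import *
from cell import arm
np.set_printoptions(precision=4,suppress=True)
arm.gripper_to(.085); arm.dwell(.4)
s=arm.observe();print(s["time"],s["position"],s["contact_force"],s["opening"])
arm.move_l([.5265,.1725,.19],.12)
c=arm.calibration("wrist"); im=arm.read_camera("wrist"); cv2.imwrite("pics/w6.png",im[:,:,::-1]); crop(im,200,120,110,110,5,"pics/w6c.png")
for z in (.127,.122): print(proj(c,[.5265,.1725,z],True))
im=arm.read_camera("side"); crop(im,185,85,120,110,6,"pics/s6c.png")
```

```text
14.5083 [0.5262 0.1724 0.0868] [-0.4066  0.9573  0.8595] 0.08528059512604784
[257.4515 207.745 ]
[257.4675 205.3315]
```

View pics/w6.png

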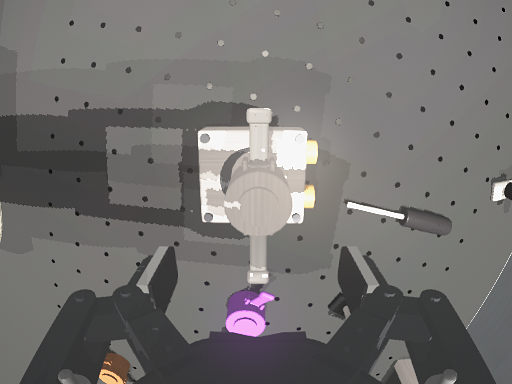

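View pics/s6c.png

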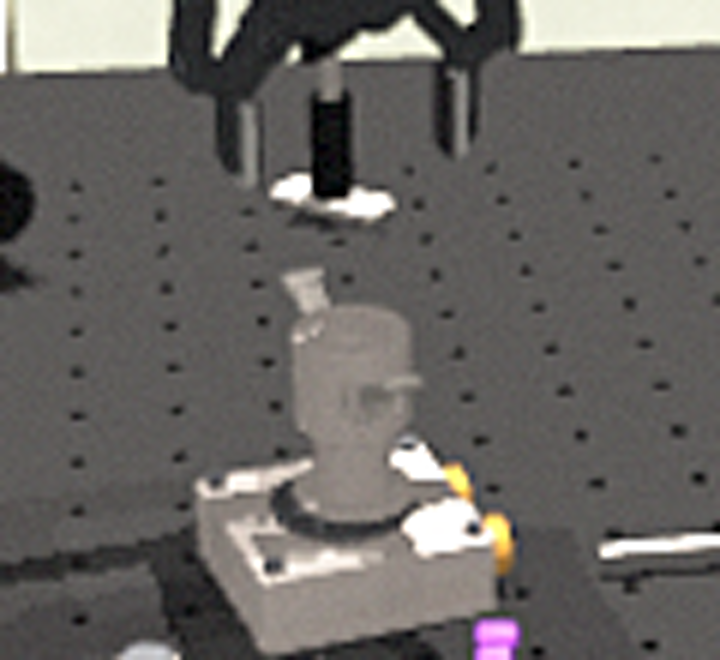

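View pics/w6c.png

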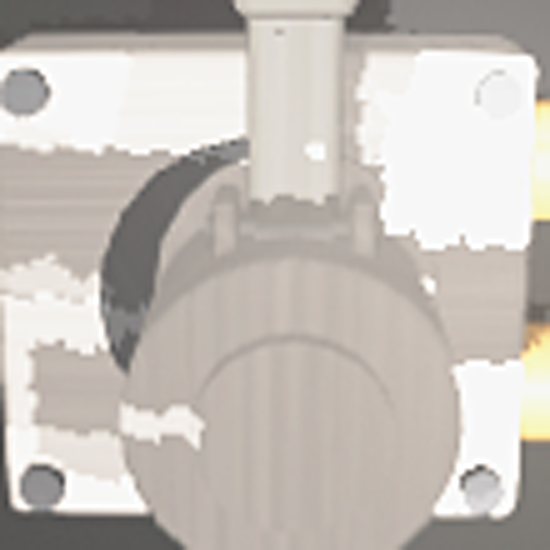

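Run:
```python
from h import *
from cell import arm
np.set_printoptions(precision=4,suppress=True)
c=arm.calibration("wrist")
f=lambda u,v:((u+.5)/5-.5+200,(v+.5)/5-.5+120)
print(onz(c,*f(292,427),.1247,True))
print(onz(c,*f(292,427),.1247,True), onz(c,259,113,.133,True),onz(c,258,278,.133,True))
X=[.5264,.1725]
arm.reach(X+[.19],quat(105))
c=arm.calibration("wrist"); im=arm.read_camera("wrist"); cv2.imwrite("pics/w7.png",im[:,:,::-1])
im=arm.read_camera("top"); crop(im,130,160,100,75,8,"pics/t7.png")
s=arm.observe();print(s["time"],s["position"],s["q"])
```

```text
[0.5265 0.1739 0.1247]
[0.5265 0.1739 0.1247] [0.5096 0.2396 0.133 ] [0.5421 0.1161 0.133 ]
17.175 [0.5264 0.1725 0.19  ] [ 0.1776  0.1242  1.5508  0.      1.4667 -1.6542]
```

View pics/w7.png

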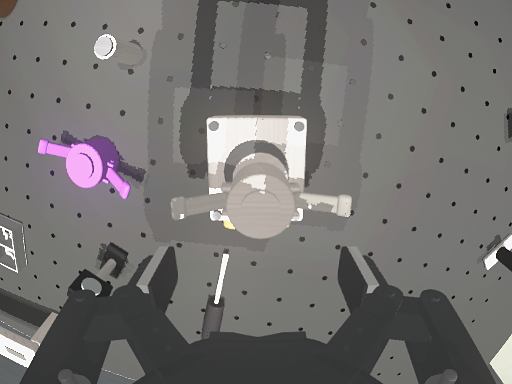

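Run:
```python
from h import *
crop(cv2.imread("pics/w7.png")[:,:,::-1],165,130,190,115,4,"pics/w7c.png")
```

```text
(no output)
```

View pics/w7c.png

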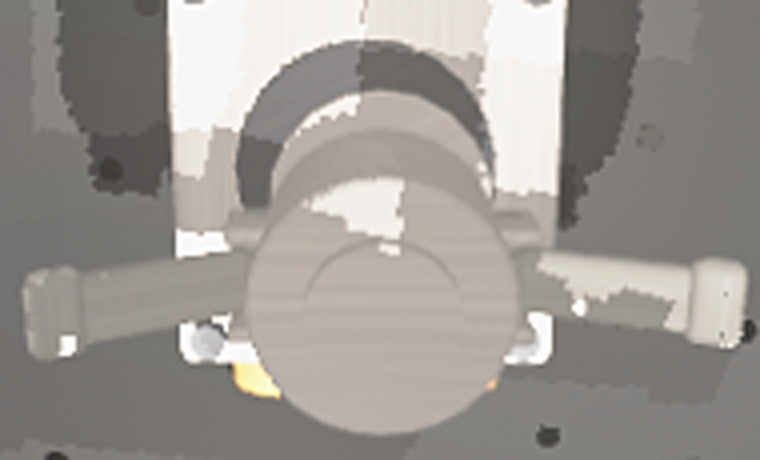

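View pics/t7.png

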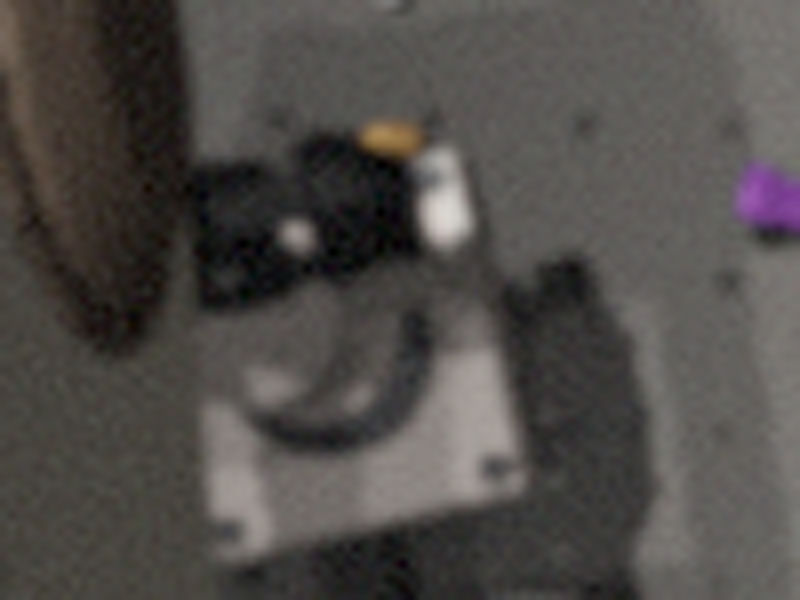

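Relative to the gripper-centred view, the coupler sits about 1.7 mm off along the arm direction. I'll re-centre there and press both arms in small monitored steps.

Run:
```python
from h import *
from cell import arm
np.set_printoptions(precision=3,suppress=True)
X=[.5260,.1742]
arm.gripper_to(.078)
arm.move_l(X+[.14],.08); arm.dwell(.2)
f0=arm.observe()["contact_force"]; print(f0,arm.observe()["opening"])
z=.14
while z>.104:
    z-=.004
    hit=arm.move_l(X+[z],.03,force_limit=12)
    s=arm.observe();f=s["contact_force"]-f0;print(round(z,3),hit,round(s["time"],2),s["position"],f,s["wrist_torque"])
    if hit or f[2]>20: break
im=arm.read_camera("side"); crop(im,185,85,120,110,6,"pics/s8c.png")
im=arm.read_camera("wrist"); cv2.imwrite("pics/w8.png",im[:,:,::-1])
```

```text
[ 0.211 -0.933 -0.318] 0.07781011423624029
0.136 False 18.68 [0.526 0.174 0.136] [-0.493  1.031 -0.419] [-0.015  0.057 -0.055]
0.132 False 18.96 [0.526 0.174 0.132] [-0.708  1.698 -0.873] [-0.029  0.026  0.012]
0.128 False 19.24 [0.526 0.174 0.128] [-0.687  1.553  0.684] [-0.042 -0.041 -0.044]
0.124 False 19.52 [0.526 0.174 0.124] [-0.667  0.74   0.453] [-0.011 -0.01   0.003]
0.12 False 19.81 [0.526 0.174 0.12 ] [0.542 0.781 0.72 ] [-0.04   0.041 -0.025]
0.116 False 20.09 [0.526 0.174 0.116] [0.257 0.397 0.816] [-0.008  0.016 -0.018]
0.112 False 20.38 [0.526 0.174 0.112] [0.488 1.072 0.198] [0.028 0.047 0.031]
0.108 False 20.66 [0.526 0.174 0.108] [-0.576  0.818  2.745] [-0.096 -0.093  0.024]
0.104 False 20.94 [0.526 0.174 0.104] [-0.122 -1.203  6.191] [-0.173 -0.133  0.045]
```

View pics/s8c.png

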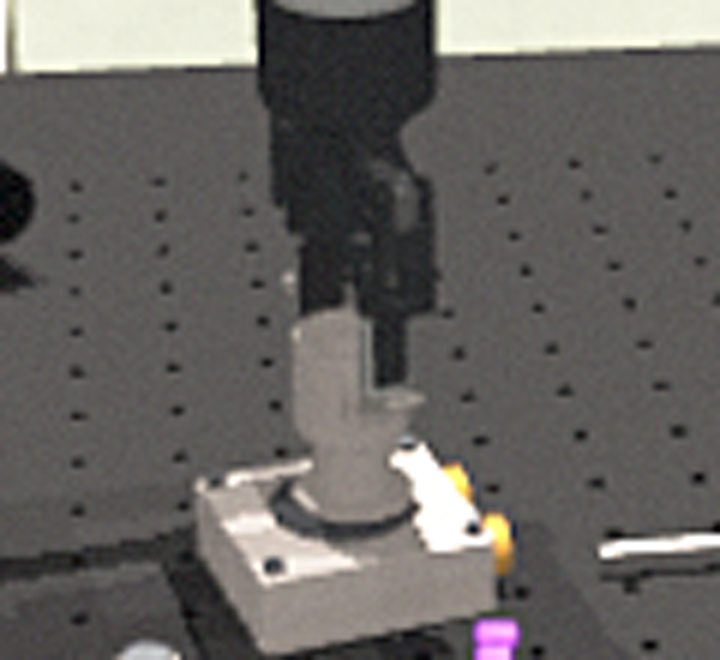

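View pics/w8.png

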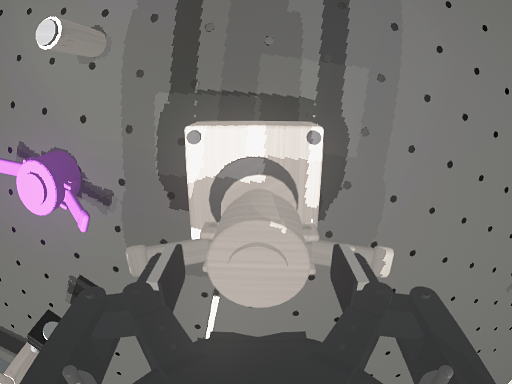

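Both fingers rest on the arms symmetrically. I continue pressing.

Run:
```python
from h import *
from cell import arm
np.set_printoptions(precision=3,suppress=True)
X=[.5260,.1742]
f0=np.array([.2,-.3,.2]); z=.104
while z>.084:
    z-=.004
    hit=arm.move_l(X+[z],.03,force_limit=14)
    s=arm.observe();f=s["contact_force"]-f0;print(round(z,3),hit,round(s["time"],2),s["position"],f,s["wrist_torque"])
    if hit or f[2]>22: break
im=arm.read_camera("wrist"); cv2.imwrite("pics/w9.png",im[:,:,::-1])
```

```text
0.1 False 21.32 [0.526 0.174 0.101] [-0.075 -1.352  7.304] [-0.309 -0.003  0.032]
0.096 False 21.61 [0.527 0.174 0.097] [0.687 1.071 8.539] [ 0.109 -0.108 -0.036]
0.092 False 21.89 [0.527 0.174 0.093] [2.074 0.815 8.276] [ 0.12  -0.188 -0.022]
0.088 False 22.18 [0.527 0.174 0.089] [1.262 1.766 8.933] [ 0.144 -0.187  0.005]
0.084 False 22.46 [0.527 0.174 0.085] [0.7   0.309 8.724] [ 0.108 -0.142 -0.049]
```

View pics/w9.png

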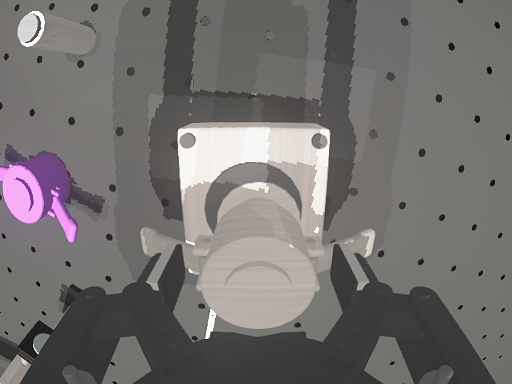

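Run:
```python
from h import *
from cell import arm
np.set_printoptions(precision=3,suppress=True)
X=[.5260,.1742]
f0=np.array([.2,-.3,.2]); z=.084
while z>.058:
    z-=.003
    hit=arm.move_l(X+[z],.025,force_limit=14)
    s=arm.observe();f=s["contact_force"]-f0;print(round(z,3),hit,round(s["time"],2),s["position"],f,s["wrist_torque"])
    if hit or f[2]>24: break
im=arm.read_camera("wrist"); cv2.imwrite("pics/w10.png",im[:,:,::-1])
im=arm.read_camera("side"); crop(im,185,85,120,110,6,"pics/s10c.png")
```

```text
0.081 False 22.77 [0.527 0.174 0.082] [1.838 1.786 9.527] [ 0.078 -0.26  -0.036]
0.078 False 23.04 [0.527 0.174 0.079] [1.128 1.087 7.893] [ 0.107 -0.236  0.093]
0.075 False 23.31 [0.527 0.174 0.076] [2.369 0.75  9.22 ] [ 0.074 -0.338 -0.043]
0.072 False 23.57 [0.527 0.174 0.073] [1.226 1.207 8.6  ] [ 0.051 -0.234  0.028]
0.069 False 23.84 [0.527 0.174 0.07 ] [1.006 0.153 7.705] [ 0.023 -0.188 -0.063]
0.066 False 24.11 [0.527 0.174 0.067] [1.51  0.762 8.965] [ 0.146 -0.163  0.038]
0.063 True 24.32 [0.527 0.175 0.065] [-3.684  0.777 12.094] [ 0.016  0.656 -0.03 ]
```

View pics/w10.png

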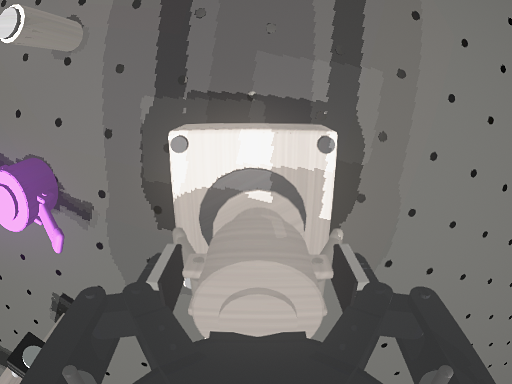

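View pics/s10c.png

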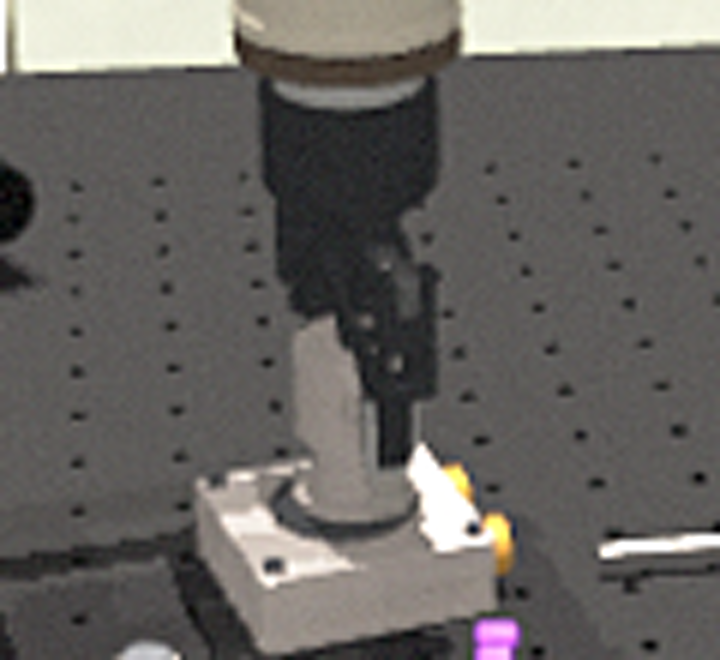

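The sharp stop at TCP z = 0.065 matches the computed arm stops (about 0.066). I'll press a little more to confirm, then back off and look.

Run:
```python
from h import *
from cell import arm
np.set_printoptions(precision=3,suppress=True)
X=[.5260,.1742]
s=arm.observe();print(s["position"],s["contact_force"])
hit=arm.move_l(X+[.060],.01,force_limit=14)
s=arm.observe();print(hit,s["time"],s["position"],s["contact_force"],s["wrist_torque"])
arm.dwell(.4)
s=arm.observe();print(s["position"],s["contact_force"],s["wrist_torque"])
arm.move_l(X+[.16],.08); 
im=arm.read_camera("wrist"); cv2.imwrite("pics/w11.png",im[:,:,::-1])
arm.reach(X+[.25],quat(15))
im=arm.read_camera("side"); crop(im,185,85,120,110,6,"pics/s11c.png")
im=arm.read_camera("wrist"); cv2.imwrite("pics/w12.png",im[:,:,::-1])
print(arm.observe()["time"])
```

```text
[0.527 0.175 0.065] [-3.897 -0.287 13.431]
True 24.6833 [0.528 0.175 0.065] [-3.434  0.612 11.916] [-0.032  0.591  0.021]
[0.528 0.175 0.065] [-4.137  0.584 11.448] [ 0.007  0.543 -0.028]
28.0333
```

View pics/w11.png

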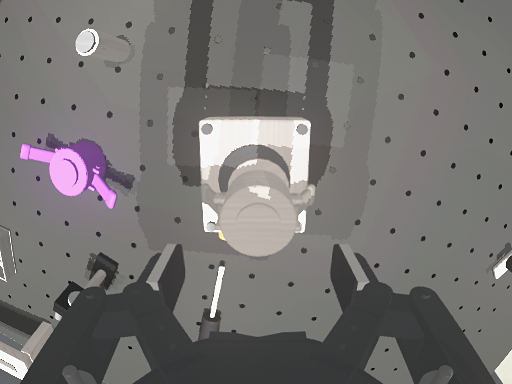

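View pics/s11c.png

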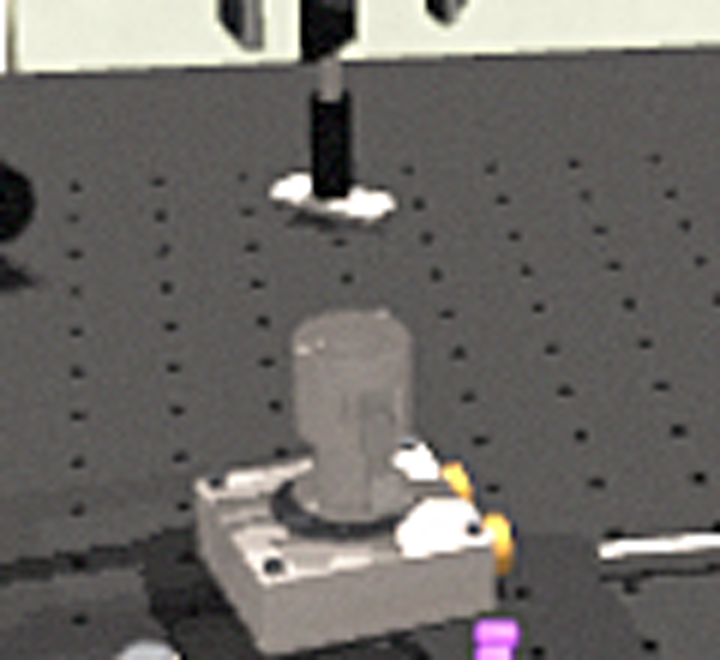

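View pics/w12.png

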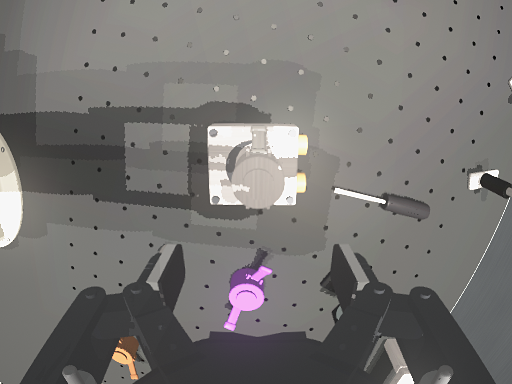

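Both arms hang steeply and symmetrically. I'll measure the tips closer and take an unobstructed top view.

Run:
```python
from h import *
from cell import arm
crop(cv2.imread("pics/w11.png")[:,:,::-1],180,105,150,110,5,"pics/w11c.png")
arm.reach([.40,.30,.25],quat(105))
c=arm.calibration("wrist");im=arm.read_camera("wrist"); cv2.imwrite("pics/w13.png",im[:,:,::-1])
im=arm.read_camera("top"); crop(im,130,165,90,75,8,"pics/t13.png")
print(c, arm.observe()["time"])
```

```text
{'fx': 297.3186396354542, 'fy': 297.3186396354542, 'cx': 257.29343664581853, 'cy': 192.08046865223616, 'eye': array([0.32298359, 0.27852629, 0.39231549]), 'attitude': array([0.60190401, 0.78263577, 0.12556187, 0.09709287])} 29.3333
```

View pics/w11c.png

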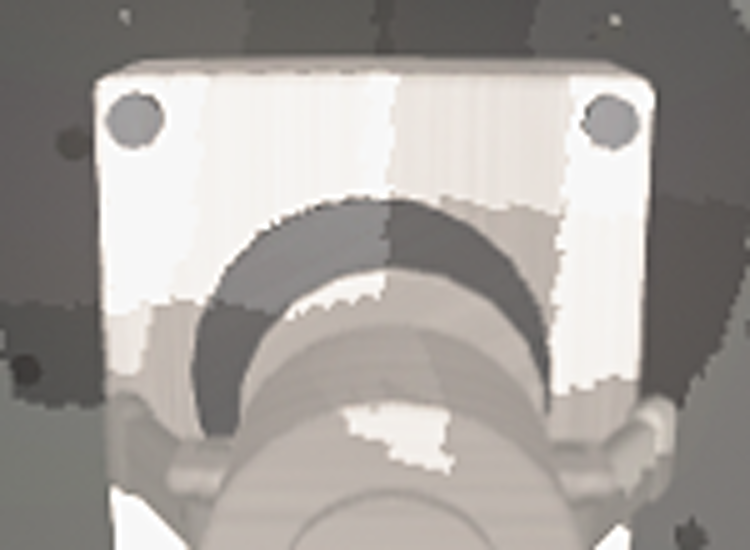

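View pics/w13.png

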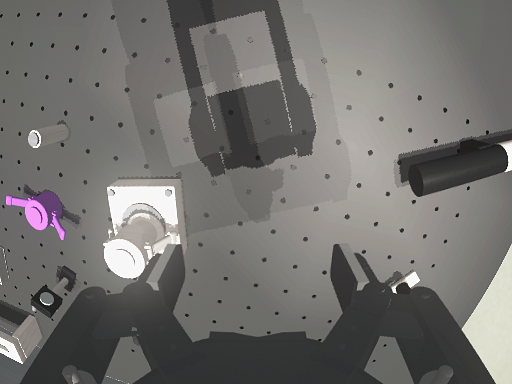

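View pics/t13.png

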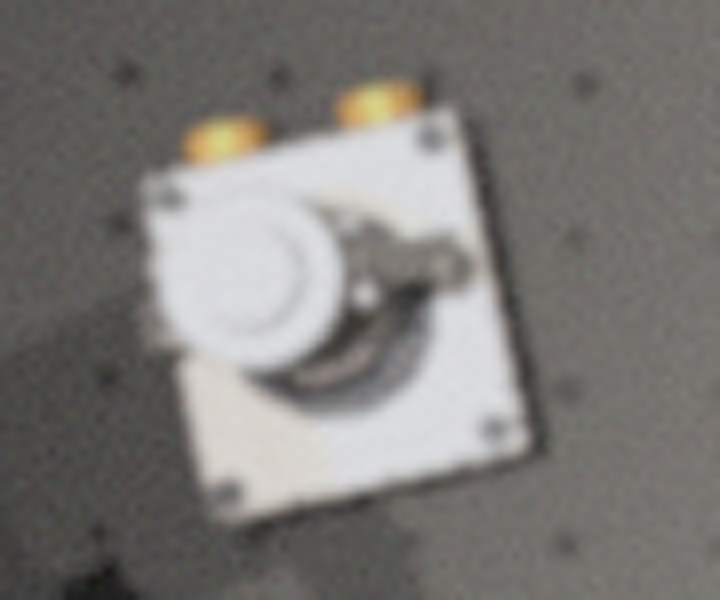

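Run:
```python
from h import *
from cell import arm
np.set_printoptions(precision=2,suppress=True)
t=arm.calibration("top"); f=lambda u,v:((u+.5)/8-.5+130,(v+.5)/8-.5+165)
g=lambda p:(p-np.array([130,165])+.5)*8-.5
for zc in(.1005,.104):
    C=onz(t,*f(253,283),zc+.022); print("C",C*1000)
    C[2]=zc-.022
    for sgn in(1,-1):
        for a in(1.3,1.45,1.55,1.69):
            th=np.radians(35)-a; yd=sgn*np.array([np.cos(np.radians(105)),np.sin(np.radians(105)),0])
            d=yd*np.cos(th)+np.array([0,0,np.sin(th)]); n=-yd*np.sin(th)+np.array([0,0,np.cos(th)])
            pin=C+yd*.024+[0,0,.023]
            print(sgn,a,"tip end",g(proj(t,pin+d*.05)),"outer",g(proj(t,pin+d*.05+n*.0035)))
```

```text
C [523.89 171.91 122.5 ]
1 1.3 tip end [ 93.2  344.27] outer [ 83.12 345.58]
1 1.45 tip end [115.56 341.1 ] outer [104.75 342.75]
1 1.55 tip end [131.23 338.61] outer [120.06 340.46]
1 1.69 tip end [153.89 334.66] outer [142.39 336.76]
-1 1.3 tip end [500.19 246.67] outer [505.94 244.19]
-1 1.45 tip end [486.45 252.15] outer [493.54 249.51]
-1 1.55 tip end [475.76 255.97] outer [483.66 253.25]
-1 1.69 tip end [458.97 261.48] outer [467.87 258.69]
C [523.67 171.02 126.  ]
1 1.3 tip end [ 92.53 344.53] outer [ 82.4  345.85]
1 1.45 tip end [114.99 341.35] outer [104.13 343.  ]
1 1.55 tip end [130.73 338.84] outer [119.51 340.7 ]
1 1.69 tip end [153.48 334.87] outer [141.93 336.99]
-1 1.3 tip end [501.22 246.52] outer [507.   244.03]
-1 1.45 tip end [487.42 252.02] outer [494.54 249.37]
-1 1.55 tip end [476.68 255.86] outer [484.61 253.13]
-1 1.69 tip end [459.82 261.39] outer [468.76 258.59]
```

The top view gives arm angles of about 1.64–1.69 rad, and the cup has dropped about 1 px in the side view, as expected when drawn home. I'll do one more gentle confirming press with a steadier force, since time is ample.

Run:
```python
from h import *
from cell import arm
np.set_printoptions(precision=4,suppress=True)
X=[.5260,.1742]
arm.reach(X+[.19],quat(105)); arm.move_l(X+[.09],.1); arm.move_l(X+[.072],.05)
arm.dwell(.2); f0=arm.observe()["contact_force"]; print(f0)
for k in range(6):
    z=.068-.0015*k
    hit=arm.move_l(X+[z],.01,force_limit=20); arm.dwell(.15)
    s=arm.observe();f=s["contact_force"]-f0;print(round(z,4),hit,round(s["time"],2),s["position"],f,s["wrist_torque"])
    if hit or f[2]>24: break
```

```text
[-0.0732  0.0609 -0.4066]
0.068 False 32.67 [0.5262 0.1743 0.0684] [-0.4575 -0.2423  7.4913] [ 0.0462  0.244  -0.0447]
0.0665 False 33.12 [0.5263 0.1743 0.0671] [-1.5982  0.0521  9.0384] [0.0731 0.2156 0.0091]
0.065 False 33.57 [0.5266 0.1745 0.0662] [-3.4069  0.3285 15.9589] [ 0.1152  0.555  -0.0356]
0.0635 False 34.02 [0.527  0.1746 0.0654] [-4.9107  0.4978 24.5154] [ 0.1853  0.8727 -0.0698]
```

Run:
```python
from h import *
from cell import arm
np.set_printoptions(precision=4,suppress=True)
X=[.5260,.1742]
hit=arm.move_l(X+[.0615],.01,force_limit=20); arm.dwell(.3)
s=arm.observe();print(hit,s["position"],s["contact_force"],s["wrist_torque"])
for z in(.064,.0665,.068,.0695,.071,.075,.08,.085,.09,.10):
    arm.move_l(X+[z],.03); s=arm.observe();print(z,s["position"],s["contact_force"],s["wrist_torque"])
# probe again lightly
for z in(.075,.072,.070,.069,.068,.067,.066):
    arm.move_l(X+[z],.02);arm.dwell(.1); s=arm.observe();print(z,s["position"][2],s["contact_force"])
    if s["contact_force"][2]>4: break
print(s["time"])
```

```text
True [0.5279 0.175  0.0654] [-3.9451 -0.2541 16.4118] [ 0.0878  0.6677 -0.0316]
0.064 [0.5271 0.1746 0.0655] [ 0.6522  1.6341 16.2139] [ 0.4758 -0.1397 -0.0007]
0.0665 [0.5266 0.1745 0.0671] [2.4078 3.3814 8.2241] [ 0.4331 -0.4225 -0.0126]
0.068 [0.5261 0.1743 0.068 ] [2.9406 3.0052 3.1166] [ 0.5646 -0.3311 -0.027 ]
0.0695 [0.5257 0.1741 0.0693] [0.4208 2.0454 1.3138] [ 0.2701  0.0282 -0.0284]
0.071 [0.5259 0.1741 0.071 ] [-0.764   0.0005  0.6365] [0.0255 0.0034 0.0091]
0.075 [0.5261 0.1742 0.0753] [ 0.3591  0.3333 -0.2302] [-0.0267  0.0305  0.0087]
0.08 [0.5261 0.1742 0.0803] [ 0.1674 -0.2281 -0.4368] [-0.0096 -0.0446  0.0312]
0.085 [0.5261 0.1742 0.0853] [ 0.0976 -0.1382 -0.3841] [-0.0381 -0.0354 -0.0291]
0.09 [0.5261 0.1742 0.0902] [-0.1723 -0.0451 -0.1448] [-0.0073 -0.0181 -0.0366]
0.1 [0.5261 0.1742 0.1002] [-0.9588 -0.5147 -0.3608] [-0.0059 -0.0383 -0.0341]
0.075 0.07511916588460738 [-0.9305  0.2367  0.7605]
0.072 0.07196837535905196 [ 0.1153  1.3796 -0.1321]
0.07 0.0699798532428685 [-0.964  -0.215   0.3881]
0.069 0.0690788344836244 [-0.0194  0.6896  1.7518]
0.068 0.068422252006179 [-0.5174  0.4899  7.2496]
40.4917
```

Contact begins at the same height (0.069) before and after the firm press, and stiffens without further travel, so the arms are on their stops. I'll retreat and take a last look.

Run:
```python
from h import *
from cell import arm
X=[.5260,.1742]
arm.move_l(X+[.2],.1); arm.reach([.40,.30,.27],quat(105)); arm.dwell(.3)
im=arm.read_camera("top"); cv2.imwrite("pics/t14f.png",im[:,:,::-1]); crop(im,130,165,90,75,8,"pics/t14.png")
im=arm.read_camera("side"); crop(im,195,125,80,70,8,"pics/s14.png")
print(arm.observe()["time"])
```

```text
43.15
```

View pics/t14.png

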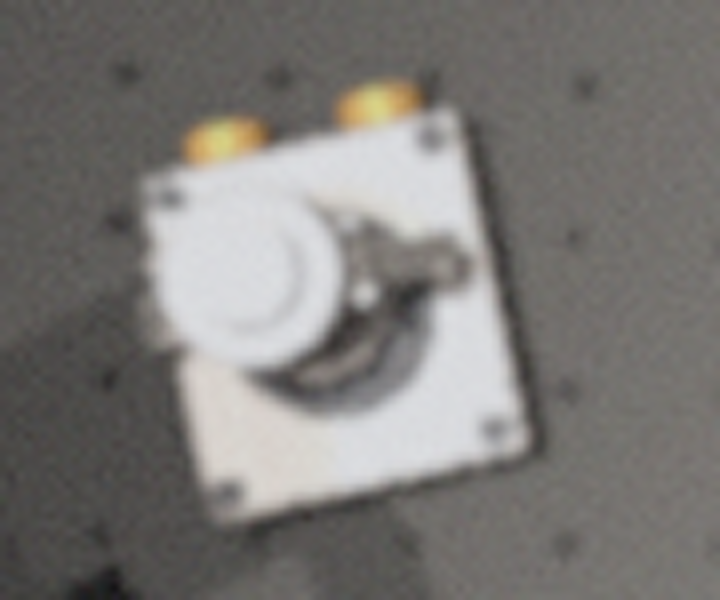

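View pics/s14.png

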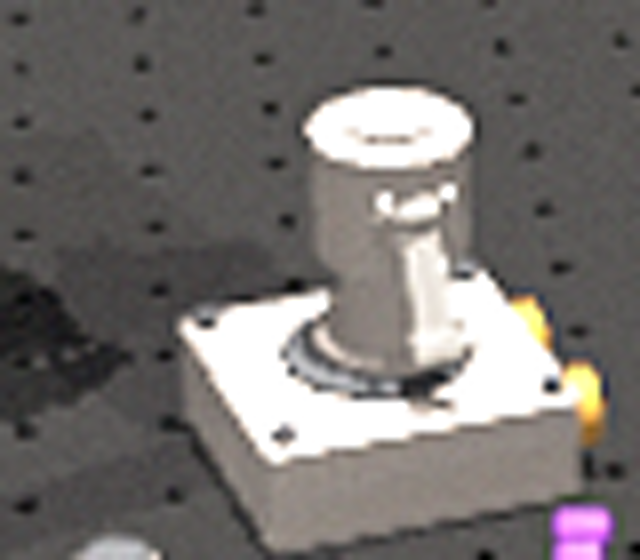

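The coupler stands upright and home. The right tip edge is at crop x ≈ 471 and the left at ≈ 142, against predictions of 468 and 142 for 1.69 rad. I'm handing in.

Run:
```python
from cell import arm
arm.finish_job(); print(arm.observe()["time"])
```

```text
the job is handed in; nothing more can be done
the job is handed in; nothing more can be done
```

I set the silver coupler on the adapter stub, swung both cam arms down together to their stops, let go and handed the job in at about 43 s. No verdict is reported, so the checks below are my own.

**Placing:** I gripped the coupler across x and felt it down over the stub, with about 4 N sideways at most. It came to rest on the sprung disc with both arms raised, and I released it there.

**Locking:** I turned the open gripper 90° and pressed both arms together at about 9 N. A confirming press reached about 25 N in the readings. I then backed well clear.

**Last checks:**
- **Arm stops:** The final top view puts both tips within about 3 enlarged-crop pixels (under 0.5 px in the picture) of where 1.69 rad predicts. A light re-probe met the arms at the same height before and after the firm press.
- **Coupler:** In the side view it stands upright. It sits about 1 px lower than when it rested on the disc, which fits being drawn home, but the image is too coarse to measure that exactly.
- **Bystanders:** I saw no sign of contact with them, but I did not measure their positions at the end.

**What disagreed:**
- **Camera estimates:** The wrist camera placed things about 2–3 mm from the top and side cameras. I worked from relative positions instead and re-centred the gripper by 1.7 mm before pressing the arms.
- **Pressing at the stops:** The last press showed some springiness of the fingers and a side force of about 4–5 N.

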